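Weigh the covered seed tub

ROBOT

A 6-joint arm with a two-finger parallel gripper is mounted at the origin on the work surface. World frame = base frame: x ahead of the robot, y to its left, z up, the work surface at z = 0. Lengths are in m, angles in degrees, forces in N, time in s.
With the tool pointing down it reaches from about 0.25 to 0.725 m from the base axis. Payload 9.7 kg.
Tool frame: the origin (TCP) lies between the finger pads; the fingertips stand 11 mm ahead of it and the grasp point (between the pads) lies 8 mm behind it; y points along the fingers, x is the direction in which the jaws open and shut, and the axes are right-handed (so a half turn about y gives the same grasp; the last joint's range is limited). The gripper opens to 85 mm and grips with 20 to 120 N. Pads are 22 mm wide; open, the fingers measure 114 mm over their backs; the gripper's body (76 mm by 85 mm) begins 54 mm behind the grasp point. The pads swing forward as they close: fully open they stand 13 mm farther back than shut.
Start: joints at [64.4, 4.979, 10.078, 95.1, 0, 90], TCP at [0.238, 0.496, 0.242] pointing down, gripper open.
Joint ranges: [-179.16, 179.16], [-48.56, 103.87], [-65.8, 70.77], [-126.05, 130.52], [-82.76, 87.17], [-180, 180]. Speed limits (degrees/s): [127.2, 127.2, 147.25, 180, 180, 180].

INTERFACE

Orientations are given as [roll, pitch, yaw] about the fixed x, y, z axes, in that order (R = Rz(yaw) Ry(pitch) Rx(roll)).
In Python, from workcell import bot, vision gives the robot as it stands. The module is installed in compiled form; this text tells all that it offers.
- The arm moves only by the shell command python3 -m crank 'ROWS' [OPENING] [FORCE]. ROWS is text: rows parted by semicolons, each of 6 numbers parted by spaces: the shift along the tool's x, y, z in m, then the turn, a rotation vector about the tool's x, y, z in rad. A call has 1 to 8 rows; each row is the pose to reach, as a shift and turn from the pose commanded when the call began, along the tool's axes at that moment; what a row does not reach only later rows make up. A row lasts 1/10 s, in which the tool goes at most 50 mm and 8.59 degrees, less where a joint would pass 70% of its speed; a pose out of reach is approached as far as the arm can. A call with a gripper value outside its range is refused whole. OPENING is the gripper's target within -1 to 1 (shut at 1, half-way at 0, fully open at -1), set as the call begins (- or left out, the last holds). The fingers move at their own pace and stop on an object; FORCE is the grip in N (left out, the last holds). Time passes only in rows, so rows that repeat a pose let the fingers close. It gives the time, the measured TCP pose, the force and the opening at its end, in the units of the state.
- bot.get_obs(): the state, without advancing time (a new reading comes with each control period).
- vision.camera(name): name is "scene" or "top" or "wrist"; returns the picture (420x560x3 uint8, red, green, blue); there is no depth.
- vision.get_calibration(name): a dict with "fx", "fy", "cx", "cy" (pixels), "distortion" ([k1, k2, p1, p2, k3] as OpenCV has them; the pictures are not rectified), "rvec" (rotation vector, rad) and "tvec" (3), from world to camera coordinates, as OpenCV has them. Camera axes: x right, y down, z forward; pixel columns grow to the right and rows downward; lengths in m; the calibration is good to about 2 mm. A picture is of the moment at which its call begins: read the wrist's pose just before it. get_calibration takes no time and is no camera call; for the wrist camera it gives the pose at the moment of the call.
- bot.job_done(): hands the job in, once; it reports no verdict.
The state is a dict: "time": time; "q": joint angles; "qd": joint speeds; "joint_efforts": joint torques, N m; "ee_pos": TCP position; "tcp_rot": TCP orientation; "wrist_force": force on the tool from outside, world axes, zero at the start; "torque": the same for the moment, N m; "opening": finger opening in m.
Only numpy, scipy, OpenCV 4.12 (cv2) and the standard library are available. Lean on these libraries where they do the work, as an engineer would, in place of code of your own. Each camera call takes 0.05 s, during which the arm holds its last target. There are 200 camera calls.

TASK

Slide the seed case's clear flat cover all the way back towards the robot, then lift the green-lidded seed tub straight up out of its tight pocket by the rib on its lid and set it down gently in the middle of the kitchen scale's round pan, keeping it upright, and let go. Leave the cover open, and leave the orange-lidded tub, the pots, the jar and the mug where they are.

Things in the scene. Friction and masses are not known exactly. Their poses are not given: they have to be found in the camera images.
- case: Black seed case, fixed, 300 (x) x 160 (y) x 95 mm high; origin at the centre of its underside, z up, +x to its far end. Side walls along x, inner faces at y = +-73 mm, rise to 95 mm as rails; their lips reach in over the cover's edges to y = +-67 mm. End walls 76 mm high. It has a far pocket (x = +75 mm, green tub) and a near one (x = -75 mm, orange tub), both at y = 0.
- cover (a joint): Clear flat cover sliding on the case's rails along the case's -x (towards the robot): 0 m = fully over the far pocket, 0.14 m = at its stop over the near pocket, far pocket free. About 1.5 N of friction; stays where it is left. No handle: press down on top and drag.
- cover_top (a point): Centre of the cover's upper face, 90 mm above the table (moves with the cover). The cover is 144 (case x) x 142 (case y) x 6 mm, clear, with a flush black rubber patch 80 (x) x 60 (y) mm in its middle; axes as the case's.
- tub_center (a point): Green-lidded tub, loose, 0.2 to 0.42 kg: white body 100 (x) x 80 (y) x 40 mm with lid; on the lid an upright green rib, centred, 60 long (x) x 14 thick (y) x 34 mm tall. Point at its centre, 37 mm above its underside: lid top 3 mm, rib top 37 mm above the point. Starts in the far pocket under the cover, axes along the case's, lid flush with the mouth; only the rib can be gripped.
- pocket (a point): Centre of the far pocket's mouth, 46 mm above the table; the pocket is 104 (x) x 84 (y) mm and 40 mm deep, so the tub has 2 mm play on each side. The cover passes 4 mm above the rib. Axes as the case's.
- spare_center (a point): Orange-lidded tub, same shape and size as the green one, in the near pocket, loose; point at its centre, 37 mm above its underside. Leave it.
- scale: White kitchen scale, fixed, 200 (x) x 180 (y) mm, 42 mm high to the pan's top; origin at the centre of its underside, z up.
- pan (a point): Centre of the top face of the scale's round steel pan, 160 mm in diameter, 42 mm above the table; z up. The pan is rigid.
- pots_center (a point): Stack of empty grey pots, loose, 100 x 85 x 100 mm high; point half-way up. Leave it.
- jar_center (a point): Amber jar with a red cap, loose, 70 mm in diameter, 110 mm high; point half-way up. Leave it.
- mug_center (a point): Blue mug holding three pens, loose, 76 mm in diameter, 90 mm high (pens to 150 mm); point half-way up the mug. Leave it.

How it is judged:
By the outcome, as a careful person would: the job done as asked, in the order asked, and still so for the second after the job is handed in, with the robot touching nothing.
It also fails if it takes over 64 s, if anything falls off the work surface, if the arm or the gripper's body presses on something with over 40 N, if the wrist force passes 120 N, or if a joint passes its speed limit or range.

## Working session

There is one attempt and no reset: what is moved stays moved. The work goes in short steps, Python scripts to look and compute and a shell command to move; the robot and the scene stay as the last step left them, time stands still between calls to the robot, and variables do not carry over. Pictures are saved under pics/ and viewed, about 8 in all and at most 12, crops included, and the job is handed in when it is done.

```bash
mkdir -p pics; cat > h.py <<'E'
import numpy as np, cv2
from workcell import bot, vision
def snap(n,f):
    c=vision.get_calibration(n); im=vision.camera(n)
    cv2.imwrite(f"pics/{f}.png",cv2.cvtColor(im,cv2.COLOR_RGB2BGR)); return im,c
def ray(c,uv):
    K=np.array([[c["fx"],0,c["cx"]],[0,c["fy"],c["cy"]],[0,0,1.]])
    p=cv2.undistortPoints(np.array(uv,float).reshape(-1,1,2),K,np.array(c["distortion"],float))[:,0]
    R,_=cv2.Rodrigues(np.array(c["rvec"],float)); t=np.array(c["tvec"],float).ravel()
    return -R.T@t, np.c_[p,np.ones(len(p))]@R
def onz(c,uv,z):
    o,d=ray(c,uv); return o+d*((z-o[2])/d[:,2])[:,None]
def proj(c,P):
    K=np.array([[c["fx"],0,c["cx"]],[0,c["fy"],c["cy"]],[0,0,1.]])
    return cv2.projectPoints(np.array(P,float).reshape(-1,3),np.array(c["rvec"],float),np.array(c["tvec"],float),K,np.array(c["distortion"],float))[0][:,0]
def rel(p):  # world point -> shift in tool axes from measured TCP
    from scipy.spatial.transform import Rotation as Ro
    s=bot.get_obs(); return Ro.from_euler('xyz',s["tcp_rot"],degrees=True).inv().apply(np.array(p)-s["ee_pos"])
E
python3 - <<'E'
from h import *
s=bot.get_obs(); print(s)
a,c=snap("top","top0"); b,d=snap("scene","scene0")
cv2.imwrite("pics/both0.png",cv2.cvtColor(np.hstack([a[:, :],b])[:, :],cv2.COLOR_RGB2BGR))
print(c,d)
E
```

```text
{'time': 0.0, 'q': array([6.43984886e+01, 5.01106702e+00, 1.00314274e+01, 9.50988935e+01,
       2.30828494e-04, 8.99997131e+01]), 'qd': array([ 0.06637685, -0.04503009, -0.06506698, -0.03891664,  0.02377805,
       -0.03277049]), 'joint_efforts': array([ 3.97225594e-03, -5.20378911e+01,  4.64813697e+01,  1.58292800e-02,
        3.29618424e-04,  3.73696423e-06]), 'ee_pos': array([0.23756083, 0.49579668, 0.24155627]), 'tcp_rot': array([-8.99997688e+01,  7.85331019e-02,  6.43987756e+01]), 'wrist_force': array([ 0.40314464,  0.63215595, -0.9308602 ]), 'torque': array([-0.01667228,  0.03588598, -0.00757991]), 'opening': 0.085368609743837}
{'fx': 492.3533465028501, 'fy': 492.3533465028501, 'cx': 288.2223226885429, 'cy': 209.70480690524388, 'distortion': array([-0.065412,  0.      ,  0.      ,  0.      ,  0.      ]), 'rvec': array([ 2.14755402, -2.19524645,  0.10578474]), 'tvec': array([0.03112695, 0.63247617, 1.20061572])} {'fx': 534.8828362990168, 'fy': 534.8828362990168, 'cx': 277.15280758974484, 'cy': 206.42127711493197, 'distortion': array([-0.07636545,  0.        ,  0.        ,  0.        ,  0.        ]), 'rvec': array([ 1.65346617,  1.60724299, -0.82588048]), 'tvec': array([-0.0258138 , -0.28481594,  1.77407768])}
```

View pics/top0.png

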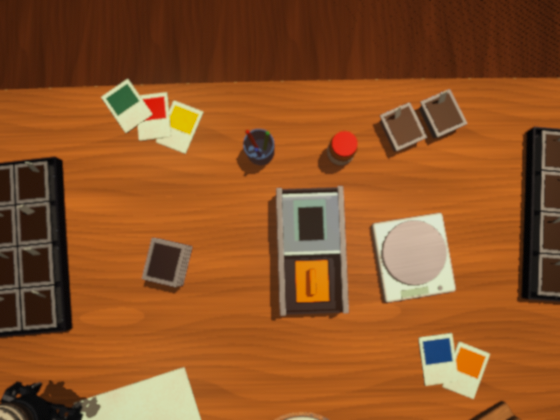

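View pics/scene0.png

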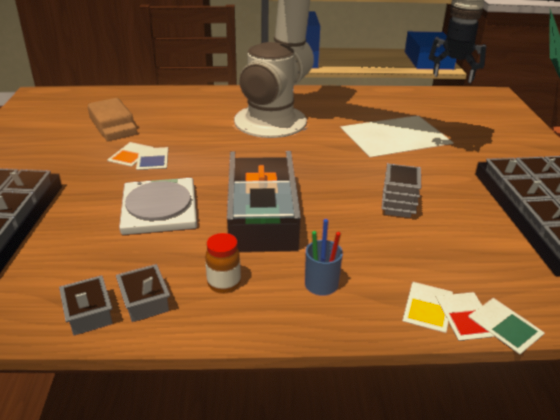

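The top view shows the case at about (312,251) with its cover patch at (311,223), the orange lid at (312,282) and the pan at (415,252). The jar is at (343,147), the mug at (259,147) and the pots at (167,262). The scene view agrees with this layout.

```bash
python3 - <<'E'
from h import *
im=cv2.imread("pics/top0.png"); c=vision.get_calibration("top")
hsv=cv2.cvtColor(im,cv2.COLOR_BGR2HSV); H,S,V=cv2.split(hsv)
def blob(m,roi):
    x0,y0,x1,y1=roi; z=np.zeros(m.shape,np.uint8); z[y0:y1,x0:x1]=m[y0:y1,x0:x1]
    cs=cv2.findContours(z,cv2.RETR_EXTERNAL,cv2.CHAIN_APPROX_NONE)[0]; return max(cs,key=cv2.contourArea)
def rep(n,ct,z):
    box=cv2.boxPoints(cv2.minAreaRect(ct)); P=onz(c,box,z); mm=cv2.moments(ct); ce=onz(c,[[mm['m10']/mm['m00'],mm['m01']/mm['m00']]],z)[0]
    e=[P[1]-P[0],P[2]-P[1]]
    print(n,"px",box.round(1).tolist(),"cent",ce.round(4),"boxc",P.mean(0).round(4),[ (round(np.linalg.norm(v),4),round(np.degrees(np.arctan2(v[1],v[0])),2)) for v in e])
rep("patch",blob(((V<50)*255).astype(np.uint8),(294,202,328,245)),.09)
rep("orange",blob(((S>180)&(V>150)&(H<25)*1).astype(np.uint8)*255,(290,255,334,308)),.046)
wood=((S>110)&(H<25)).astype(np.uint8)
rep("case",blob(1-wood,(265,175,360,325)),.095)
rep("scale",blob(((S<60)&(V>90)).astype(np.uint8),(365,205,465,310)),.03)
print(hsv[252,415],hsv[222,383])
crop=im[175:325,260:470]; cv2.imwrite("pics/crop0.png",cv2.resize(crop,None,fx=3.8,fy=3.8,interpolation=cv2.INTER_CUBIC))
E
```

```text
Traceback (most recent call last):
ValueError: max() iterable argument is empty
```

```bash
python3 - <<'E'
from h import *
im=cv2.imread("pics/top0.png"); c=vision.get_calibration("top")
hsv=cv2.cvtColor(im,cv2.COLOR_BGR2HSV); H,S,V=[x.astype(int) for x in cv2.split(hsv)]
print("patch",hsv[223,311],"glass",hsv[200,311],"pan",hsv[252,415],"sc",hsv[222,383],"orange",hsv[290,303],"wood",hsv[250,355])
crop=im[175:325,260:470]; cv2.imwrite("pics/crop0.png",cv2.resize(crop,None,fx=3.8,fy=3.8,interpolation=cv2.INTER_CUBIC))
def blob(m,roi):
    x0,y0,x1,y1=roi; z=np.zeros(m.shape,np.uint8); z[y0:y1,x0:x1]=m[y0:y1,x0:x1]
    cs=cv2.findContours(z,cv2.RETR_EXTERNAL,cv2.CHAIN_APPROX_NONE)[0]; return max(cs,key=cv2.contourArea) if cs else None
def rep(n,ct,z):
    if ct is None: print(n,None); return
    box=cv2.boxPoints(cv2.minAreaRect(ct)); P=onz(c,box,z); mm=cv2.moments(ct); ce=onz(c,[[mm['m10']/mm['m00'],mm['m01']/mm['m00']]],z)[0]
    e=[P[1]-P[0],P[2]-P[1]]
    print(n,"px",box.round(1).tolist(),"cent",ce.round(4),"boxc",P.mean(0).round(4),[ (round(np.linalg.norm(v),4),round(np.degrees(np.arctan2(v[1],v[0])),2)) for v in e])
rep("patch",blob(V<70,(294,202,328,245)),.09)
rep("orange",blob((S>180)&(V>190)&(H<25),(290,255,334,308)),.046)
wood=((S>110)&(H<25))
rep("case",blob(~wood,(265,175,360,325)),.095)
rep("scale",blob((S<110)&(V>90),(365,205,465,310)),.03)
E
```

```text
patch [14 97 50] glass [ 58  30 162] pan [ 14  56 199] sc [ 19  71 200] orange [ 17 254 222] wood [ 13 198 179]
patch px [[299.0, 208.0], [322.0, 208.0], [322.0, 239.0], [299.0, 239.0]] cent [ 0.5937 -0.0348  0.09  ] boxc [ 0.5933 -0.0349  0.09  ] [(np.float64(0.0548), np.float64(-91.26)), (np.float64(0.0738), np.float64(178.38))]
orange px [[296.0, 261.0], [327.0, 261.0], [327.0, 301.0], [296.0, 301.0]] cent [ 0.4557 -0.0358  0.046 ] boxc [ 0.4557 -0.0357  0.046 ] [(np.float64(0.0759), np.float64(-91.29)), (np.float64(0.097), np.float64(178.39))]
case px [[275.20001220703125, 188.10000610351562], [343.70001220703125, 185.8000030517578], [348.0, 312.8999938964844], [279.3999938964844, 315.20001220703125]] cent [ 0.5348 -0.0325  0.095 ] boxc [ 0.5307 -0.0356  0.095 ] [(np.float64(0.1635), np.float64(-89.32)), (np.float64(0.2989), np.float64(-179.92))]
scale px [[370.79998779296875, 223.39999389648438], [442.1000061035156, 211.10000610351562], [455.79998779296875, 290.5], [384.3999938964844, 302.79998779296875]] cent [ 0.5074 -0.2911  0.03  ] boxc [ 0.5086 -0.2921  0.03  ] [(np.float64(0.1836), np.float64(-81.58)), (np.float64(0.2003), np.float64(-172.9))]
```

View pics/crop0.png

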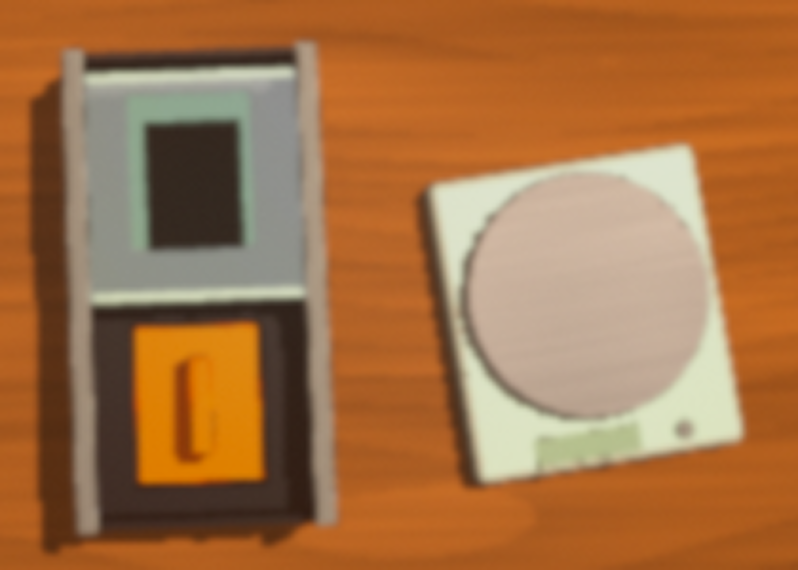

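The cover's near edge and patch sit slightly open, roughly 64 mm ahead of the case centre. The tilt is near 0. I'll refine the case yaw and pan, then move.

```bash
python3 - <<'E'
from h import *
im=cv2.imread("pics/top0.png"); c=vision.get_calibration("top")
o,_=ray(c,[[280,210]]); print("cam",o.round(3))
f=lambda L:[[x/3.8+260-.37,y/3.8+175-.37] for x,y in L]
P=onz(c,f([(63,50),(78,535),(316,42),(337,523)]),.095); print("rail",P.round(4).tolist(),P.mean(0).round(4))
for a,b in((1,0),(3,2)): v=P[a-0]*-1+P[b]; print("yaw",np.degrees(np.arctan2(v[1],v[0])).round(2))
Q=onz(c,f([(147,123),(240,122),(245,246),(150,249)]),.09); print("patch",Q.round(4).tolist(),Q.mean(0).round(4))
O=onz(c,f([(133,325),(258,322),(264,481),(137,486)]),.046); print("orange",O.round(4).tolist(),O.mean(0).round(4))
hsv=cv2.cvtColor(im,cv2.COLOR_BGR2HSV).astype(int)
m=((hsv[...,0]<17)&(hsv[...,1]<90)&(hsv[...,2]>120)).astype(np.uint8); m[:, :378]=0;m[:,455:]=0;m[:210]=0;m[290:]=0
m=cv2.morphologyEx(m,cv2.MORPH_OPEN,np.ones((5,5)))
ct=max(cv2.findContours(m,0,1)[0],key=cv2.contourArea); e=cv2.fitEllipse(ct); print("pan",e,onz(c,[e[0]],.042))
E=onz(c,f([(466,294),(710,294),(588,171),(588,418)]),.042); print(E.round(4).tolist())
print("to case: tool shift",rel([.594,-.035,.16]))
E
python3 -m crank '0 0 0 0 -.15 0;0 0 0 0 -.3 0;0 0 0 0 -.447 0' 1 30
```

```text
cam [0.513 0.019 1.256]
rail [[0.6798, 0.0447, 0.095], [0.3799, 0.0415, 0.095], [0.6814, -0.114, 0.095], [0.3835, -0.1175, 0.095]] [ 0.5311 -0.0363  0.095 ]
yaw 0.62
yaw 0.68
patch [[0.6332, -0.0069, 0.09], [0.6325, -0.0652, 0.09], [0.5548, -0.0661, 0.09], [0.5543, -0.0069, 0.09]] [ 0.5937 -0.0363  0.09  ]
orange [[0.5072, 0.0043, 0.046], [0.5073, -0.0763, 0.046], [0.4058, -0.0773, 0.046], [0.4045, 0.0041, 0.046]] [ 0.4562 -0.0363  0.046 ]
pan ((413.4535827636719, 252.38955688476562), (61.89322280883789, 62.284278869628906), 86.41898345947266) [[ 0.51926764 -0.28949784  0.042     ]]
[[0.5221, -0.2121, 0.042], [0.5182, -0.372, 0.042], [0.6003, -0.2954, 0.042], [0.4403, -0.2884, 0.042]]
to case: tool shift [-0.32463291  0.08203986 -0.55079757]
time: 0.4
ee_pos: [0.2376, 0.4959, 0.2419]
tcp_rot: [-90.0, 0.0, 90.4]
wrist_force: [-0.5, -0.1, 0.4]
opening: 0.0438
```

```bash
python3 -m crank '-.04 0 -.025 0 0 0;-.08 0 -.05 0 0 0;-.12 0 -.075 0 0 0;-.16 0 -.1 0 0 0;-.2 0 -.13 0 0 0;-.24 0 -.16 0 0 0;-.27 0 -.18 0 0 0;-.27 0 -.18 0 0 0'
python3 -m crank '-.04 0 -.025 0 0 0;-.08 0 -.05 0 0 0;-.12 .01 -.075 0 0 0;-.16 .03 -.1 0 0 0;-.2 .05 -.13 0 0 0;-.24 .08 -.16 0 0 0;-.262 .1 -.182 0 0 0;-.262 .1 -.182 0 0 0'
python3 -c "
from h import *
print(bot.get_obs()['q'].round(1),rel([.6,-.036,.106]))"
```

```text
time: 1.2
ee_pos: [0.4194, 0.2228, 0.2419]
tcp_rot: [-90.0, 0.1, 89.7]
wrist_force: [-0.1, 0.2, 0.4]
opening: -0.0001
time: 2.0
ee_pos: [0.6, -0.0385, 0.1364]
tcp_rot: [-89.6, 0.0, 89.8]
wrist_force: [-0.7, 0.3, -0.2]
opening: -0.0
[-3.7 11.6  5.7 84.6 -0.  -3.5] [ 0.00253839  0.03042938 -0.00020081]
```

```bash
python3 -m crank '.002 .015 0 0 0 0;.003 .027 0 0 0 0;.003 .032 0 0 0 0;.003 .034 0 0 0 0;.003 .036 0 0 0 0;.003 .036 0 0 0 0'
```

```text
time: 2.6
ee_pos: [0.5998, -0.0326, 0.1068]
tcp_rot: [-90.1, 0.0, 90.0]
wrist_force: [-0.2, -0.6, 0.5]
opening: 0.0001
```

```bash
python3 -m crank '-.003 .002 0 0 0 0;-.003 .004 0 0 0 0;-.003 .006 0 0 0 0;-.003 .006 0 0 0 0'; python3 -m crank '0 .001 0 0 0 0;0 .002 0 0 0 0;0 .002 0 0 0 0'
```

```text
time: 3.0
ee_pos: [0.6002, -0.0361, 0.101]
tcp_rot: [-90.1, 0.0, 90.0]
wrist_force: [0.2, 1.2, 3.9]
opening: 0.0
time: 3.3
ee_pos: [0.6011, -0.0361, 0.101]
tcp_rot: [-90.3, 0.0, 90.0]
wrist_force: [-0.3, -0.5, 14.6]
opening: -0.0001
```

```bash
python3 -m crank '0 0 .004 0 0 0;0 0 .009 0 0 0;0 0 .014 0 0 0;0 0 .02 0 0 0'; python3 -m crank '0 0 .006 0 0 0;0 0 .014 0 0 0;0 0 .022 0 0 0;0 0 .03 0 0 0;-.001 0 .038 0 0 0;-.001 0 .046 0 0 0;-.001 0 .054 0 0 0;-.001 0 .06 0 0 0'
python3 -c "
from h import *
a,c=snap('top','top1'); b,_=snap('scene','scene1')
cv2.imwrite('pics/v1.png',cv2.cvtColor(np.hstack([cv2.resize(a[160:330,240:360],None,fx=3.2,fy=3.2),cv2.resize(b[120:290,200:330],None,fx=3.2,fy=3.2)]),cv2.COLOR_RGB2BGR))"
```

```text
time: 3.7
ee_pos: [0.5814, -0.0364, 0.101]
tcp_rot: [-90.3, 0.0, 90.0]
wrist_force: [2.1, -1.6, 13.1]
opening: 0.0
time: 4.5
ee_pos: [0.5212, -0.0372, 0.1009]
tcp_rot: [-90.3, 0.0, 90.0]
wrist_force: [1.7, -0.9, 13.7]
opening: -0.0002
```

View pics/v1.png

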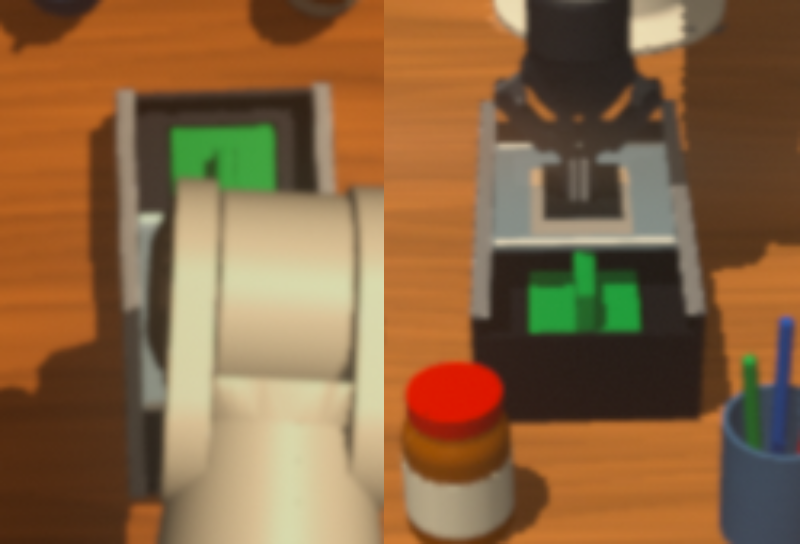

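The cover follows the fingers: the green tub is partly exposed, and in the scene view the fingers are still on the patch. I'll continue to the stop.

```bash
python3 -m crank '0 0 .008 0 0 0;0 0 .016 0 0 0;0 0 .024 0 0 0;0 0 .03 0 0 0;0 0 .036 0 0 0;0 0 .04 0 0 0;-.001 0 .044 0 0 0'; python3 -m crank '0 0 .002 0 0 0;0 0 .004 0 0 0;0 0 .004 0 0 0';python3 -m crank '0 0 .001 0 0 0;0 0 .002 0 0 0;0 0 .002 0 0 0'
```

```text
time: 5.3
ee_pos: [0.4775, -0.0379, 0.1009]
tcp_rot: [-90.3, -0.0, 90.0]
wrist_force: [0.5, 4.3, 14.7]
opening: 0.0002
time: 5.6
ee_pos: [0.4733, -0.0379, 0.1009]
tcp_rot: [-90.3, -0.0, 90.0]
wrist_force: [-1.1, 1.8, 15.9]
opening: -0.0002
time: 5.9
ee_pos: [0.4725, -0.0379, 0.1009]
tcp_rot: [-90.4, -0.0, 90.0]
wrist_force: [6.3, 2.2, 11.2]
opening: 0.0001
```

```bash
python3 -m crank '0 0 .001 0 0 0;0 0 .001 0 0 0'; python3 -m crank '0 -.02 0 0 0 0;0 -.06 0 0 0 0;0 -.1 0 0 0 0;0 -.12 -.04 0 0 0;.001 -.12 -.08 0 0 0;.002 -.12 -.11 0 0 0;.002 -.12 -.135 0 0 0;.002 -.12 -.135 0 0 0' -0.1
python3 -m crank '0 0 0 0 0 0;0 0 0 0 0 0'
python3 -c "
from h import *
a,c=snap('top','top2'); b,_=snap('wrist','wrist2')
cv2.imwrite('pics/v2.png',cv2.cvtColor(np.hstack([cv2.resize(a[160:330,240:360],(380,540)),cv2.resize(b,(420,540))]),cv2.COLOR_RGB2BGR))
print(c['tvec'])"
```

```text
time: 6.1
ee_pos: [0.4716, -0.038, 0.101]
tcp_rot: [-90.4, 0.0, 90.0]
wrist_force: [6.5, 0.8, 12.3]
opening: 0.0003
time: 6.9
ee_pos: [0.6058, -0.0359, 0.2165]
tcp_rot: [-89.9, -0.0, 90.0]
wrist_force: [-1.2, -0.5, -0.6]
opening: 0.0468
time: 7.1
ee_pos: [0.6031, -0.036, 0.2185]
tcp_rot: [-90.0, -0.0, 90.0]
wrist_force: [0.4, 0.8, -0.3]
opening: 0.047
[0.03112695 0.63247617 1.20061572]
```

View pics/wrist2.png

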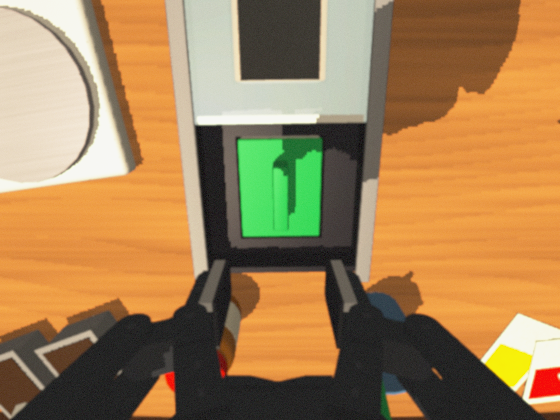

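The wrist view shows the green lid at about (237–322, 137–238), its rib at (273–288, 165–231), the cover's edge at row ~120 and the far pocket clear.

```bash
python3 - <<'E'
from h import *
im=cv2.imread("pics/wrist2.png"); c=vision.get_calibration("wrist")
hsv=cv2.cvtColor(im,cv2.COLOR_BGR2HSV).astype(int)
m=((abs(hsv[...,0]-65)<18)&(hsv[...,1]>120)&(hsv[...,2]>60)).astype(np.uint8); m[250:]=0
ct=max(cv2.findContours(m,0,1)[0],key=cv2.contourArea); r=cv2.minAreaRect(ct); B=cv2.boxPoints(r)
P=onz(c,B,.046); print("lid",B.round(1).tolist(),P.round(4).tolist(),P.mean(0).round(4))
print("coveredge",onz(c,[(197,122),(364,123)],.09).round(4).tolist())
R=onz(c,[(190,270),(203,272),(357,270),(371,270)],.095); print("rail ends",R.round(4).tolist())
Rb=onz(c,[(273,170),(273,230),(288,230),(280,230)],.08); print("rib",Rb.round(4).tolist())
E_=[onz(c,[p],.042)[0].round(4).tolist() for p in [(96,100)]]; print("pan edge",E_)
cv2.imwrite("pics/c2.png",cv2.resize(im[105:280,165:395],None,fx=3.4,fy=3.4,interpolation=cv2.INTER_CUBIC))
E
```

```text
lid [[237.0, 138.0], [322.0, 138.0], [322.0, 237.0], [237.0, 237.0]] [[0.5549, -0.075, 0.046], [0.5549, 0.0043, 0.046], [0.6558, 0.0089, 0.046], [0.6559, -0.0791, 0.046]] [ 0.6054 -0.0352  0.046 ]
coveredge [[0.5371, -0.1006, 0.09], [0.5377, 0.0309, 0.09]]
rail ends [[0.6664, -0.1163, 0.095], [0.6684, -0.1046, 0.095], [0.6663, 0.0347, 0.095], [0.6663, 0.0474, 0.095]]
rib [[0.5778, -0.0411, 0.08], [0.6334, -0.0413, 0.08], [0.6334, -0.0276, 0.08], [0.6334, -0.0349, 0.08]]
pan edge [[0.5202, -0.2044, 0.042]]
```

View pics/c2.png

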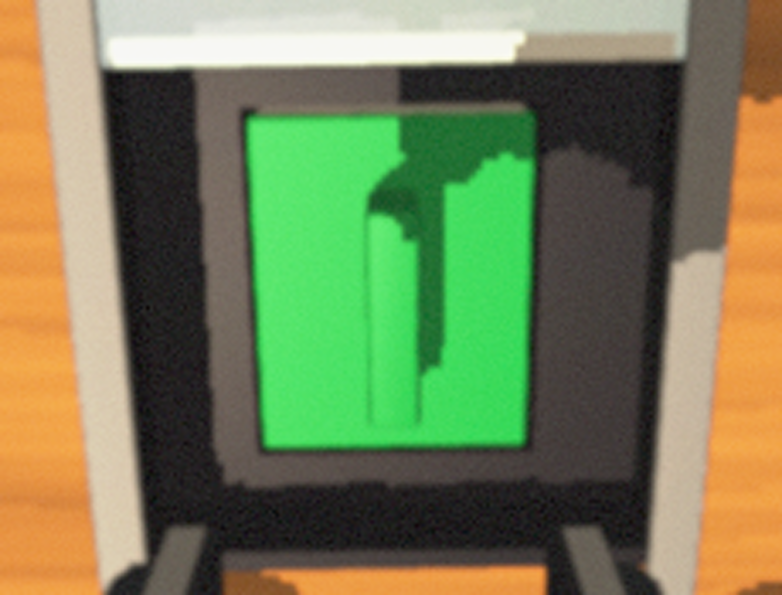

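```bash
python3 -m crank '.001 .03 -.002 0 -.01 0;.001 .07 -.002 0 -.01 0;.001 .1 -.002 0 -.01 0;.001 .12 -.002 0 -.01 0;.001 .135 -.002 0 -.01 0;.001 .148 -.002 0 -.01 0;.001 .157 -.002 0 -.01 0;.001 .157 -.002 0 -.01 0'
python3 -m crank '0 0 0 0 0 0'
```

```text
time: 8.0
ee_pos: [0.6053, -0.0349, 0.0605]
tcp_rot: [-89.9, -0.0, 90.6]
wrist_force: [0.6, -0.4, 1.0]
opening: 0.047
time: 8.1
ee_pos: [0.6061, -0.0349, 0.062]
tcp_rot: [-90.1, 0.0, 90.6]
wrist_force: [-0.6, -0.2, 0.9]
opening: 0.0468
```

Close gently first and read the sideways force to centre the grip.

```bash
python3 -m crank '0 0 0 0 0 0;0 0 0 0 0 0;0 0 0 0 0 0;0 0 0 0 0 0;0 0 0 0 0 0;0 0 0 0 0 0;0 0 0 0 0 0;0 0 0 0 0 0' 1 25; python3 -m crank '0 0 0 0 0 0;0 0 0 0 0 0;0 0 0 0 0 0' 1 60
```

```text
time: 8.9
ee_pos: [0.6062, -0.0349, 0.0621]
tcp_rot: [-90.1, 0.0, 90.6]
wrist_force: [0.2, 0.9, 5.9]
opening: 0.0135
time: 9.2
ee_pos: [0.6062, -0.0349, 0.0621]
tcp_rot: [-90.1, 0.0, 90.6]
wrist_force: [0.5, 0.5, 6.0]
opening: 0.013
```

```bash
python3 -m crank '0 -.002 0 0 0 0;0 -.004 0 0 0 0;0 -.007 0 0 0 0;0 -.01 0 0 0 0;0 -.01 0 0 0 0'; python3 -m crank '0 -.005 0 0 0 0;0 -.01 0 0 0 0;0 -.015 0 0 0 0;0 -.02 0 0 0 0;0 -.025 0 0 0 0;0 -.03 0 0 0 0;0 -.035 0 0 0 0;0 -.035 0 0 0 0'
```

```text
time: 9.7
ee_pos: [0.6059, -0.0349, 0.0717]
tcp_rot: [-90.0, -0.0, 90.6]
wrist_force: [-0.0, -0.7, -1.7]
opening: 0.0128
time: 10.5
ee_pos: [0.6061, -0.0349, 0.1072]
tcp_rot: [-90.1, 0.0, 90.6]
wrist_force: [0.2, 0.1, -1.5]
opening: 0.0132
```

```bash
python3 -m crank '0 -.01 0 0 0 0;0 -.025 0 0 0 0;0 -.045 0 0 0 0;0 -.065 0 0 0 0;0 -.085 0 0 0 0;0 -.1 0 0 0 0;0 -.105 0 0 0 0;0 -.105 0 0 0 0'
python3 -c "
from h import *
a,c=snap('scene','scene3'); b,_=snap('wrist','wrist3')
cv2.imwrite('pics/v3.png',cv2.cvtColor(np.hstack([cv2.resize(a[60:290,200:340],(340,560)),cv2.resize(b,(460,345))[:0] if 0 else cv2.copyMakeBorder(cv2.resize(b,(460,345)),0,215,0,0,0)]),cv2.COLOR_RGB2BGR))"
```

```text
time: 11.3
ee_pos: [0.6061, -0.0349, 0.2126]
tcp_rot: [-90.1, 0.0, 90.6]
wrist_force: [0.1, 0.7, -3.1]
opening: 0.013
```

View pics/v3.png

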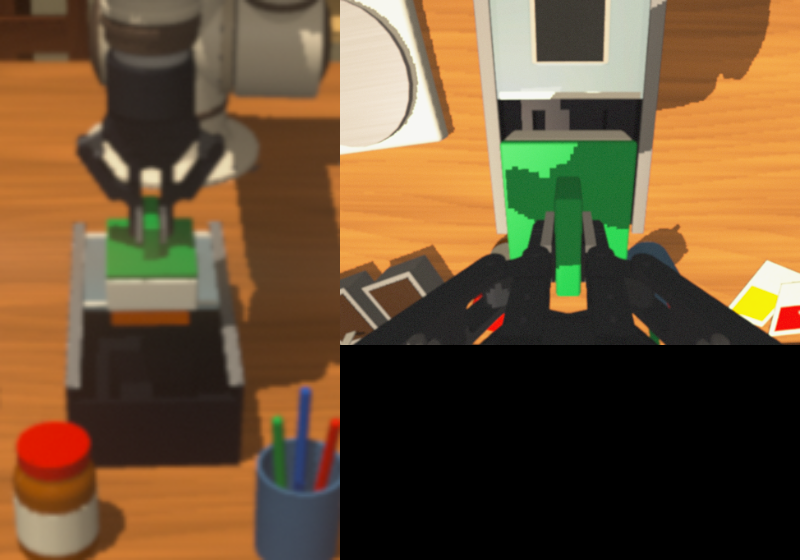

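The tub is held level and clear of the pocket, and the pan lies to the right. Carry it over to the pan.

```bash
python3 -m crank '-.01 0 .003 0 0 0;-.03 0 .01 0 0 0;-.055 0 .019 0 0 0;-.085 0 .03 0 0 0;-.115 0 .04 0 0 0;-.145 0 .05 0 0 0;-.175 0 .061 0 0 0;-.2 0 .07 0 0 0'; python3 -m crank '-.02 0 .007 0 0 0;-.036 0 .012 0 0 0;-.048 0 .016 0 0 0;-.054 0 .018 0 0 0;-.056 0 .019 0 0 0;-.056 0 .019 0 0 0;-.056 0 .019 0 0 0'
python3 - <<'E'
from h import *
im,c=snap('scene','scene4'); im2,c2=snap('wrist','wrist4')
print(bot.get_obs()['ee_pos'].round(4))
# pan outline from the scene view (tub hovering): compare with predicted circle
t=np.linspace(0,2*np.pi,60); P=np.c_[.52+.08*np.cos(t),-.292+.08*np.sin(t),np.full(60,.042)]
o=[]
for I,C in((im,c),(im2,c2)):
    J=I.copy(); cv2.polylines(J,[proj(C,P).round().astype(int)],True,(255,0,255),1); o.append(J)
cv2.imwrite('pics/v4.png',cv2.cvtColor(np.hstack([cv2.resize(o[0][60:270,80:290],(400,400)),cv2.resize(o[1],(400,300))[:300] if 0 else cv2.copyMakeBorder(cv2.resize(o[1],(400,300)),0,100,0,0,0)]),cv2.COLOR_RGB2BGR))
E
```

```text
time: 12.2
ee_pos: [0.5364, -0.2376, 0.2105]
tcp_rot: [-89.9, -0.0, 90.5]
wrist_force: [1.4, -0.0, -1.7]
opening: 0.013
time: 12.9
ee_pos: [0.5196, -0.2912, 0.2113]
tcp_rot: [-90.0, -0.0, 90.6]
wrist_force: [0.9, -0.1, -2.7]
opening: 0.0128
[ 0.5196 -0.2912  0.2113]
```

View pics/v4.png

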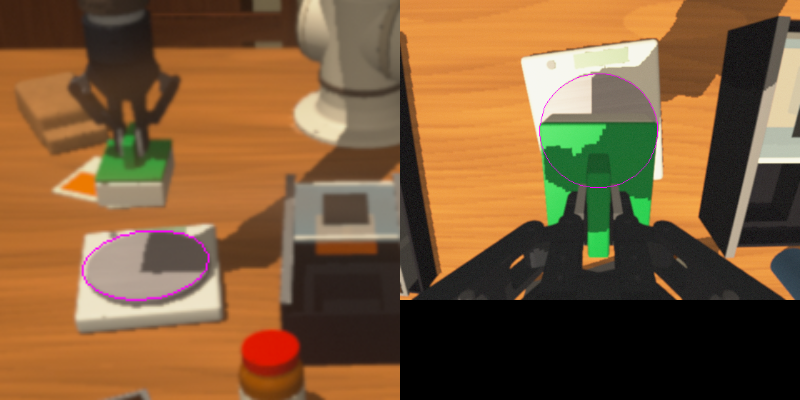

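The projected pan circle overlays the real pan in both views, so I'm lowering.

```bash
python3 -m crank '-.001 .015 0 0 0 0;-.001 .035 0 0 0 0;-.001 .055 0 0 0 0;-.001 .075 0 0 0 0;-.001 .09 0 0 0 0;-.001 .1 0 0 0 0;-.001 .105 0 0 0 0;-.001 .105 0 0 0 0'; python3 -m crank '0 .001 0 0 0 0;0 .002 0 0 0 0;0 .003 0 0 0 0;0 .004 0 0 0 0;0 .005 0 0 0 0;0 .006 0 0 0 0;0 .006 0 0 0 0'
```

```text
time: 13.8
ee_pos: [0.5193, -0.2927, 0.106]
tcp_rot: [-90.0, -0.0, 90.6]
wrist_force: [0.9, 0.5, -1.6]
opening: 0.0133
time: 14.5
ee_pos: [0.5193, -0.2928, 0.1001]
tcp_rot: [-90.0, -0.0, 90.6]
wrist_force: [-0.0, 0.2, -2.4]
opening: 0.0133
```

```bash
python3 -m crank '0 .0005 0 0 0 0;0 .001 0 0 0 0;0 .001 0 0 0 0'; python3 -m crank '0 .0005 0 0 0 0;0 .001 0 0 0 0;0 .001 0 0 0 0'; python3 -m crank '0 .0003 0 0 0 0;0 .0005 0 0 0 0;0 .0005 0 0 0 0'
```

```text
time: 14.8
ee_pos: [0.5194, -0.2928, 0.0992]
tcp_rot: [-90.0, -0.0, 90.6]
wrist_force: [-0.2, -0.3, -1.7]
opening: 0.013
time: 15.1
ee_pos: [0.5194, -0.2928, 0.0982]
tcp_rot: [-90.0, -0.0, 90.6]
wrist_force: [0.9, 0.0, -2.6]
opening: 0.013
time: 15.4
ee_pos: [0.5194, -0.2928, 0.0981]
tcp_rot: [-90.0, 0.0, 90.6]
wrist_force: [-2.3, 1.4, 3.7]
opening: 0.0134
```

Contact made with about 6 N. Releasing.

```bash
python3 -m crank '0 0 0 0 0 0;0 0 0 0 0 0' - 20; python3 -m crank '0 0 0 0 0 0;0 0 0 0 0 0;0 0 0 0 0 0;0 0 0 0 0 0;0 0 0 0 0 0;0 0 0 0 0 0' -0.1; python3 -m crank '0 -.01 0 0 0 0;0 -.03 0 0 0 0;0 -.06 0 0 0 0;0 -.1 0 0 0 0;0 -.13 0 0 0 0;0 -.15 0 0 0 0;0 -.15 0 0 0 0'
python3 -m crank '.05 0 .04 0 0 0;.1 0 .08 0 0 0;.15 0 .12 0 0 0;.2 0 .15 0 0 0;.25 0 .17 0 0 0;.3 0 .18 0 0 0;.35 0 .18 0 0 0;.4 0 .18 0 0 0'
python3 - <<'E'
from h import *
im,c=snap('top','top5'); s,_=snap('scene','scene5')
hsv=cv2.cvtColor(im,cv2.COLOR_RGB2HSV).astype(int)
m=((abs(hsv[...,0]-62)<18)&(hsv[...,1]>120)).astype(np.uint8); m[:,:370]=0;m[:205]=0;m[300:]=0
ct=max(cv2.findContours(m,0,1)[0],key=cv2.contourArea);B=cv2.boxPoints(cv2.minAreaRect(ct))
P=onz(c,B,.082); print("lid",P.mean(0).round(4),P.round(4).tolist())
cv2.imwrite('pics/v5.png',cv2.cvtColor(np.hstack([cv2.resize(im[90:330,140:470],(440,320)),cv2.resize(s[80:300,70:330],(360,320))]),cv2.COLOR_RGB2BGR))
E
```

```text
time: 15.6
ee_pos: [0.5194, -0.2928, 0.0982]
tcp_rot: [-90.0, 0.0, 90.6]
wrist_force: [-3.4, 1.5, 3.7]
opening: 0.0131
time: 16.2
ee_pos: [0.5194, -0.2928, 0.0977]
tcp_rot: [-90.0, -0.0, 90.6]
wrist_force: [-0.0, -0.7, -0.2]
opening: 0.0467
time: 16.9
ee_pos: [0.5201, -0.2932, 0.2521]
tcp_rot: [-90.3, 0.2, 90.6]
wrist_force: [0.6, -0.2, -0.1]
opening: 0.0471
time: 17.7
ee_pos: [0.3391, 0.0555, 0.2479]
tcp_rot: [-90.1, -0.0, 90.5]
wrist_force: [2.0, -0.7, -0.3]
opening: 0.0471
lid [ 0.5186 -0.2926  0.082 ] [[0.5667, -0.2523, 0.082], [0.569, -0.332, 0.082], [0.4703, -0.3326, 0.082], [0.4683, -0.2534, 0.082]]
```

View pics/v5.png

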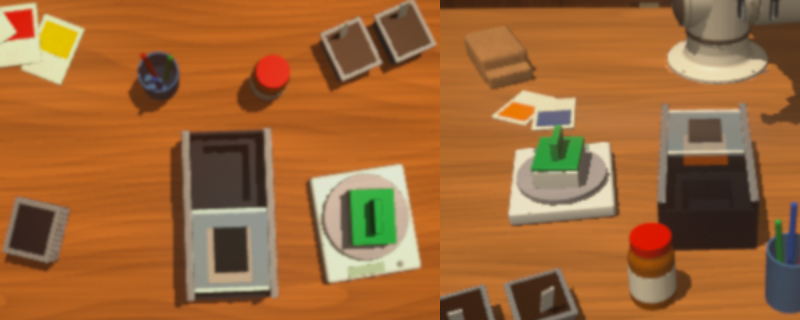

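The green tub is upright in the middle of the pan, about 2 mm from its measured centre. The cover is fully open, and the jar, mug, pots and orange tub haven't moved. Handing in.

```bash
python3 -m crank '0 0 0 0 0 0;0 0 0 0 0 0;0 0 0 0 0 0' && python3 -c "
from workcell import bot
print(bot.job_done())"
```

```text
time: 18.1
ee_pos: [0.3407, 0.0529, 0.2476]
tcp_rot: [-90.0, 0.0, 90.4]
wrist_force: [1.0, 0.5, 0.1]
opening: 0.0471
the job is handed in; nothing more can be done
None
```

The job is done and handed in at 18.1 s of the 64 s allowed; the hand-in reports no verdict.

- **Cover:** I pressed on the rubber patch with about 14 N and dragged it back to its stop. The sideways force rose there, and its far edge measured x = 0.537 m against 0.538 m expected.
- **Tub:** I gripped the green tub by its rib, lifted it straight up and carried it over to the scale. It met the pan with about 6 N and I let go.
- **Last checks:** The final pictures show the tub upright on the pan at (0.519, -0.293), about 2 mm from the measured pan centre (0.520, -0.292). The cover is still open, and the orange tub, pots, jar and mug look unmoved; I judged those four by eye. The gripper is clear of everything.
- **Disagreements:** The first pictures put the cover about 11 mm open at the start, not at 0. An early automatic outline of the case and an ellipse fit of the pan differed slightly from the edge points I picked from the enlarged picture. I used the edge points, and the wrist and scene views agreed with them. No checks failed.

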